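# Sauce carrier round the pick-up rail

### The arm

A 6-joint arm with a two-finger parallel gripper is mounted at the origin on the work surface. World frame = base frame: x ahead of the robot, y to its left, z up, the work surface at z = 0. Lengths are in m, angles in rad, forces in N, time in s.
With the tool pointing down it reaches from about 0.225 to 0.875 m from the base axis. Payload 3.4 kg.
Tool frame: the origin (TCP) lies at the very end of the fingers, on their centre line; the grasp point (between the pads) lies 19 mm behind it; z points along the fingers, y is the line along which they close (so a half turn about z gives the same grasp; the last joint's range is limited). The gripper opens to 85 mm and grips with 20 to 120 N. Pads are 22 mm wide; open, the fingers measure 114 mm over their backs; the gripper's body (76 mm by 85 mm) begins 54 mm behind the grasp point. The pads swing forward as they close: fully open they stand 13 mm farther back than shut.
Start: joints at [-0.121, 0.276, 1.505, -0, 1.361, -0.121], TCP at [0.575, -0, 0.231] pointing down, gripper open.
Joint ranges: [-2.89, 2.89], [-0.75, 2.08], [0.22, 2.7], [-1.18, 4.32], [0.11, 2.71], [-2.7, 2.7]. Speed limits (rad/s): [2.57, 2.57, 3.14, 3.14, 3.14, 3.14].

### API

Orientations are given as a unit quaternion [w, x, y, z].
In Python, from rig import readout, vision, manip gives the robot as it stands.
- The arm moves only by the shell command python3 -m handwheel 'ROWS' [FORCE]. ROWS is JSON, a list of rows, each a list of 3 entries, a list of its own where there are three numbers: the shift along the tool's x, y, z in mm, then the turn, a rotation vector about the tool's x, y, z in units of 6 degrees (1.0 is 6 degrees), then the closure, from -1 (fully open) to 1 (shut), so that 0 is half open. A call has 1 to 20 rows; each row shifts and turns the commanded pose from where the row before left it, along the tool's axes as they then stand; what a row does not reach is not made up. A row lasts 1/8 s, in which the tool goes at most 62.5 mm and 10.7 degrees, less where a joint would pass 70% of its speed; a pose out of reach is approached as far as the arm can. A call is refused whole if a number of a shift passes 62.5 or a number of a turn 1, either way. A call with a gripper value outside its range is refused whole. The fingers move at their own pace and stop on an object; FORCE is the grip in N (left out, the last holds). Time passes only in rows, so rows that do not move let the fingers close. It gives the time, the measured TCP pose, the force, the opening and the grip force at its end, in the units of the state.
- readout.get_state(): the state, without advancing time (a new reading comes with each control period).
- vision.get_image(name): name is "scene" or "side" or "wrist"; returns the picture (420x560x3 uint8, blue, green, red); there is no depth.
- vision.camera_params(name): a dict with "intrinsics" (3x3 intrinsics, pixels), "rvec" (rotation vector, rad) and "tvec" (3), from world to camera coordinates, as OpenCV has them; the wrist camera has in their place "hand_eye" (4x4, takes a point from camera to tool coordinates, whose origin is the TCP and whose axes are the flange's). Camera axes: x right, y down, z forward; pixel columns grow to the right and rows downward; lengths in m; the calibration is good to about 2 mm. A picture is of the moment at which its call begins: read the wrist's pose just before it. camera_params takes no time and is no camera call.
- manip.sign_off(): hands the job in; it is judged then, once.
The state is a dict: "clock": time; "qpos": joint angles; "qd": joint speeds; "effort": joint torques, N m; "position": TCP position; "ee_rot": TCP orientation; "contact_force": force on the tool from outside, world axes, zero at the start; "moment": the same for the moment, N m; "width": finger opening in m; "gripper_force": force on a finger pad.
Only numpy, scipy, OpenCV 4.12 (cv2) and the standard library are available. Lean on these libraries where they do the work, as an engineer would, in place of code of your own. Each camera call takes 0.05 s, during which the arm holds its last target. There are 200 camera calls.

### The job

Slide the blue gate fully open, then push the sauce carrier by its red handle into the guide rail, round the bend and on until it is fully home against the grey stop with the green plunger pressed in; let go of it and leave the gate open. Keep the carrier down on the board the whole way, ease it along gently so that it never jams or is forced against the rails, and leave everything else on the counter alone.

Things in the scene. Friction and masses are not known exactly. Their poses are not given: they have to be found in the camera images.
- board: White board, 6 mm thick, fixed; origin on its underside below the guide bend's centre; it spans x -135..125, y -125..205 mm. It is the floor of a channel, 40 mm wide between steel walls 5 mm thick, tops 24 mm above the counter. Nominal centre line: from (-80, 33) along -y to (-80, 0), quarter bend of radius 80 about the origin to (0, -80), then +x to a grey stop, face nominally at x = 85.
- guide_mouth (a point): Board-top point at the nominal middle of the guide's flared mouth, (-80, 68) mm on the board: 68 mm wide here, narrowing to 40 at y = 33. Axes as the board's. The rails (walls, gate, stop and plunger) sit in slotted clamps, shifted up to 8 mm from nominal in board x and in y, not turned; board and guide points do not show this shift: see or feel it.
- guide_home (a point): Board-top point where the handle's axis nominally ends, (31, -80) mm on the board, axes as the board's; the stop is clamped up to 12 mm off along the lane, on top of the rails' shift, so home is felt: the front shoe meets the stop face, handle axis 54 mm before it. Never load the carrier against board and rails with more than 25 N, its weight of about 4 N included.
- carrier_handle (a point): Red round handle post of the loose sauce carrier (about 0.4 kg), 20 mm in diameter, 14 to 80 mm above the carrier's underside; point on its axis, 52 mm up. Carrier: two slick black round shoes (friction about 0.3), 36 mm in diameter, 36 mm apart in line, rear one under the handle, front one with a low steel cup (top 28 mm up). x: forward, handle to cup. Starts before the mouth; 2 mm play a side in the channel.
- gate (a joint): Blue gate across the channel between mouth and bend: 0 closed, 0.052 m fully open at its stop. Slides along board +x against about 2.5 N friction and stays; starts 0 to 6 mm open; channel clear from 0.044 m. Push its blue upright knob: round post 14 mm in diameter, 28 to 80 mm above the counter, closed nominally at (-45, 21) mm on the board, plus the rails' shift (up to 8 mm each way), plus the joint value in x.
- plunger (a joint): Green end plunger, a rod 11 mm in diameter standing 8 mm out of the stop face towards the arriving carrier: 0 = out, 0.008 m = flush with the face, the carrier touching it. It is stiff, takes about 6 N to push in, and stays where it is left. Its tail sticks out behind the stop.
- pepper_mill: small wooden pepper mill, 38 mm wide, 85 mm tall, loose on the board inside the bend; leave alone. Origin: centre of its underside as it stands
- ramekin: white china ramekin, 52 mm wide, 32 mm tall, loose on the board; leave alone. Origin: centre of its underside as it stands
- basket: brown bread basket, 210 mm wide, 85 mm tall, to the right; leave alone. Origin: centre of its underside as it stands
- pen_cup: green pen cup, 70 mm wide, 100 mm tall, to the right; leave alone. Origin: centre of its underside as it stands
- marker: grey marker pen, 130 mm long, lying at the left; leave alone. Origin: below its middle
- ketchup: red squeeze bottle, 60 mm wide, 170 mm tall, at the left; leave alone. Origin: centre of its underside as it stands
- mustard: yellow squeeze bottle, 60 mm wide, 170 mm tall, at the left; leave alone. Origin: centre of its underside as it stands
Things that resemble listed ones, but are neither listed nor needed, are in the scene too. What is shaped like the part that bears carrier_handle but orange or purple is not meant.

How it is judged:
By the outcome, as a careful person would: the job done as asked, in the order asked, and still so for the second after the job is handed in, with the robot touching nothing.
It also fails if it takes over 72 s, if anything falls off the work surface, if the arm or the gripper's body presses on something with over 40 N, if the wrist force passes 120 N, or if a joint passes its speed limit or range.

## Working session

There is one attempt and no reset: what is moved stays moved. The work goes in short steps, Python scripts to look and compute and a shell command to move; the robot and the scene stay as the last step left them, time stands still between calls to the robot, and variables do not carry over. Pictures are saved under pics/ and viewed, at most 13 in all, crops included, and the job is handed in when it is done.

```bash
ls; mkdir -p pics; python3 - <<'E'
from rig import readout, vision
import cv2, numpy as np
s=readout.get_state(); print({k:np.round(v,3).tolist() for k,v in s.items()})
a=vision.get_image("scene"); b=vision.get_image("side")
cv2.imwrite("pics/scene.png",a); cv2.imwrite("pics/side.png",b)
for n in("scene","side","wrist"): print(n,{k:np.round(v,4).tolist() for k,v in vision.camera_params(n).items()})
E
```

```text
pics
{'clock': 0.0, 'qpos': [-0.121, 0.277, 1.506, -0.0, 1.361, -0.121], 'qd': [0.001, -0.0, -0.001, 0.0, 0.0, -0.0], 'effort': [0.001, -41.677, -24.581, -0.0, 0.011, 0.0], 'position': [0.574, 0.0, 0.23], 'ee_rot': [-0.001, 0.707, 0.707, -0.001], 'contact_force': [-0.297, 0.997, 0.216], 'moment': [0.059, 0.074, -0.01], 'gripper_force': 0.0, 'width': 0.085}
scene {'intrinsics': [[489.2415, 0.0, 277.5841], [0.0, 489.2415, 210.6491], [0.0, 0.0, 1.0]], 'rvec': [1.2689, 2.1708, -1.0388], 'tvec': [0.2594, -0.2355, 1.7558]}
side {'intrinsics': [[469.1333, 0.0, 270.9735], [0.0, 469.1333, 209.805], [0.0, 0.0, 1.0]], 'rvec': [2.2408, -0.7728, 0.3326], 'tvec': [-0.3984, 0.2737, 1.1663]}
wrist {'intrinsics': [[360.9175, 0.0, 281.238], [0.0, 360.9175, 211.7986], [0.0, 0.0, 1.0]], 'hand_eye': [[-0.0014, -0.966, -0.2585, 0.065], [1.0, -0.0014, -0.0003, 0.0001], [-0.0, -0.2585, 0.966, -0.1435], [0.0, 0.0, 0.0, 1.0]]}
```

View pics/scene.png

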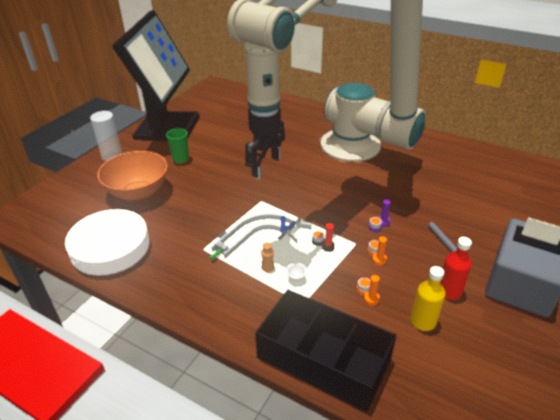

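View pics/side.png

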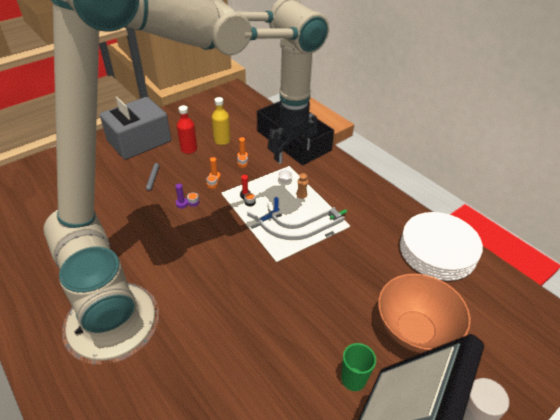

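The scene view shows the red handle at (330,235), the blue knob at (284,222), orange look-alikes at (381,250) and (375,290), and a purple one at (386,212). The side view has red at (245,187) and blue at (276,207). Only the red post fits the description.

```bash
cat > h.py <<'E'
from rig import readout, vision
import cv2, numpy as np
from scipy.spatial.transform import Rotation as R
def cam(n,s=None):
    p=vision.camera_params(n);K=np.array(p["intrinsics"])
    if n!="wrist":
        Rm=cv2.Rodrigues(np.array(p["rvec"],float))[0];return K,Rm,np.array(p["tvec"],float).ravel()
    s=s or readout.get_state();q=s["ee_rot"];T=np.eye(4);T[:3,:3]=R.from_quat([q[1],q[2],q[3],q[0]]).as_matrix();T[:3,3]=s["position"]
    W=np.linalg.inv(T@np.array(p["hand_eye"]));return K,W[:3,:3],W[:3,3]
def back(c,uv,z):
    K,Rm,t=c;d=Rm.T@np.linalg.inv(K)@[uv[0],uv[1],1];o=-Rm.T@t
    return o+d*(z-o[2])/d[2]
def proj(c,P):
    K,Rm,t=c;q=K@(Rm@np.asarray(P,float)+t);return q[:2]/q[2]
def tri(cs,uvs):
    P=[c[0]@np.c_[c[1],c[2]] for c in cs]
    X=cv2.triangulatePoints(P[0],P[1],np.float64(uvs[0]).reshape(2,1),np.float64(uvs[1]).reshape(2,1)).ravel();return X[:3]/X[3]
def blob(img,col):
    h=cv2.cvtColor(img,cv2.COLOR_BGR2HSV)
    lo,hi={"red":((0,170,90),(4,255,255)),"blue":((105,130,60),(130,255,255)),"green":((50,130,60),(80,255,255))}[col]
    n,l,st,ce=cv2.connectedComponentsWithStats(cv2.inRange(h,lo,hi))
    return [(st[i].tolist(),ce[i].round(1).tolist()) for i in range(1,n) if st[i][4]>8]
E
python3 - <<'E'
from h import *
sc,sd=cam("scene"),cam("side")
print("handle",tri((sc,sd),((330,225),(245,178))).round(3),"top;", "knob",tri((sc,sd),((284,218),(277,200))).round(3))
for uv in((263,205),(355,247),(310,293),(207,250)):print(uv,back(sc,uv,.006).round(3))
for uv in((293,169),(222,196),(277,257),(349,222)):print("sd",uv,back(sd,uv,.006).round(3))
E
```

```text
handle [0.525 0.158 0.084] top; knob [0.547 0.03  0.073]
(263, 205) [ 0.452 -0.092  0.006]
(355, 247) [0.488 0.224 0.006]
(310, 293) [0.695 0.191 0.006]
(207, 250) [ 0.694 -0.124  0.006]
sd (293, 169) [0.733 0.167 0.006]
sd (222, 196) [0.469 0.202 0.006]
sd (277, 257) [ 0.45  -0.1    0.006]
sd (349, 222) [ 0.705 -0.126  0.006]
```

```bash
python3 - <<'E'
from h import *
s=readout.get_state();a=vision.get_image("wrist");cv2.imwrite("pics/w1.png",a)
c=cam("wrist",s);print("cam",(-c[1].T@c[2]).round(3),"knob px",proj(c,[.547,.03,.08]).round(),"handle",proj(c,[.525,.158,.084]).round())
for k in("red","blue","green"):print(k,blob(a,k))
E
```

```text
cam [0.575 0.065 0.374] knob px [248. 160.] handle [212. -20.]
red [([215, 0, 24, 14, 235], [227.7, 5.7])]
blue [([197, 143, 68, 24, 624], [237.4, 152.0])]
green [([368, 256, 9, 10, 81], [371.8, 260.7]), ([395, 259, 30, 12, 192], [410.9, 263.6])]
```

View pics/w1.png

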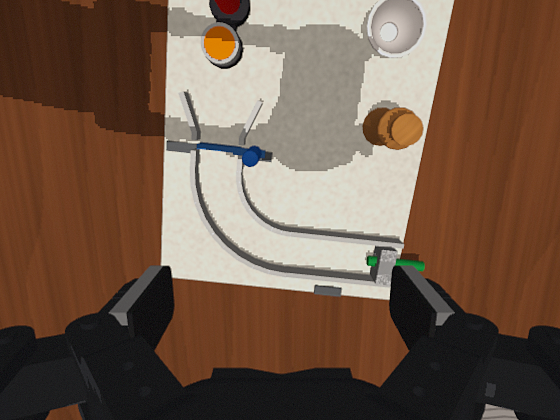

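The wrist view shows the knob top at (251,157), the red handle at (228,5) with the cup at (222,42) pointing to the mouth, the channel, and the stop with the plunger at (385,262). The pepper mill is at (405,128) and the ramekin at (394,28). I'll overlay the nominal model next.

```bash
cat >> h.py <<'E'
def B(p,P,z):  # board mm -> world
    c,s=np.cos(p[2]),np.sin(p[2]);x,y=P[0]/1e3,P[1]/1e3
    return np.array([p[0]+c*x-s*y,p[1]+s*x+c*y,z])
def Binv(p,W):
    c,s=np.cos(p[2]),np.sin(p[2]);dx,dy=W[0]-p[0],W[1]-p[1];return np.array([c*dx+s*dy,-s*dx+c*dy])*1e3
E
python3 - <<'E'
from h import *
from scipy.optimize import least_squares as ls
s=readout.get_state();c=cam("wrist",s)
L=[back(c,u,.006) for u in((168,20),(164,150),(161.5,265))]
Bt=[back(c,u,.006) for u in((161,277),(250,285),(391,298))]
Rt=[back(c,u,.006) for u in((391,298),(430,115),(453,10))]
f=lambda p:[Binv(p,w)[0]+135 for w in L]+[Binv(p,w)[1]+125 for w in Bt]+[Binv(p,w)[0]-125 for w in Rt]
r=ls(f,[.597,.014,-.1],x_scale=[.01,.01,.1]);p=r.x;print(p.round(4),np.round(r.fun,1))
np.save("p.npy",p)
print("knob",Binv(p,back(c,(251,156),.08)).round(1),"handle(top .086)",Binv(p,back(c,(229,4),.086)).round(1),"cup",Binv(p,back(c,(222,43),.034)).round(1))
for n,u in dict(stopL=(376,250),stopL2=(372,279),tipL=(186,93),tipR=(261,100)).items():print(n,Binv(p,back(c,u,.024)).round(1))
# overlay nominal inner wall faces at z=.024
im=cv2.resize(cv2.imread("pics/w1.png"),None,fx=2,fy=2,interpolation=cv2.INTER_CUBIC)
t=np.linspace(np.pi,1.5*np.pi,30)
for r_ in (60,100,55,105):
    P=[(-r_,33)]+[(r_*np.cos(a),r_*np.sin(a)) for a in t]+[(85,-r_)]
    q=np.array([proj(c,B(p,x,.024)) for x in P])*2
    cv2.polylines(im,[q.round().astype(np.int32)],0,(0,0,255) if r_ in(60,100) else (255,0,255),1)
cv2.imwrite("pics/w1o.png",im[60:640,280:900])
E
```

```text
[ 0.5885  0.0024 -0.11  ] [ 0.7 -0.   0.4 -1.2 -0.1  1.3 -1.4 -0.4  0.7]
knob [-41.8  26.3] handle(top .086) [-66.4 133.2] cup [-78.6 115.3]
stopL [ 91.  -62.4]
stopL2 [ 92.5 -95. ]
tipL [-110.5   70.9]
tipR [-41.1  72.3]
```

View pics/w1o.png

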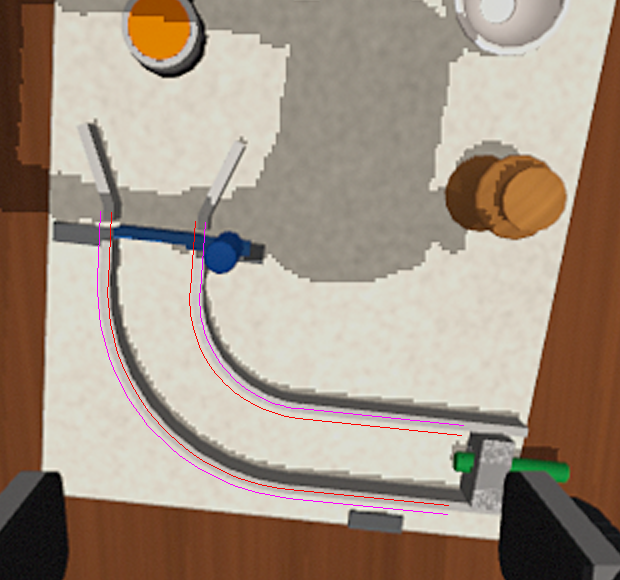

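```bash
python3 -m handwheel '[[[17,-30,35],[0,0,0],1],[[17,-30,35],[0,0,0],1],[[0,0,0],[0,0,0],1],[[0,0,0],[0,0,0],1],[[0,0,0],[0,0,0],1],[[0,0,0],[0,0,0],1]]' 20; python3 - <<'E'
from h import *
s=readout.get_state();a=vision.get_image("wrist");c=cam("wrist",s);p=np.load("p.npy")
print(s["position"],s["width"])
for k in("red","blue","green"):print(k,blob(a,k))
im=cv2.resize(a,None,fx=1.4,fy=1.4,interpolation=cv2.INTER_CUBIC)
t=np.linspace(np.pi,1.5*np.pi,30)
for r_ in (60,100):
    P=[(-r_,68),(-r_,33)]+[(r_*np.cos(g),r_*np.sin(g)) for g in t]+[(85,-r_)]
    q=np.array([proj(c,B(p,x,.024)) for x in P])*1.4
    cv2.polylines(im,[q.round().astype(np.int32)],0,(0,0,255),1)
cv2.imwrite("pics/w2.png",im)
E
```

```text
clock: 0.9
position: [0.5165, 0.0336, 0.1622]
ee_rot: [0.001, 0.707, 0.707, 0.001]
contact_force: [0.0, -0.8, -0.0]
width: -0.0003
gripper_force: 0.0
[0.51651268 0.03357045 0.16219275] -0.0002994136384936809
red [([284, 0, 35, 39, 779], [299.3, 14.8])]
blue [([253, 189, 87, 43, 1256], [305.4, 205.8])]
green [([446, 319, 13, 12, 132], [452.1, 324.4]), ([483, 322, 31, 14, 338], [498.1, 329.1])]
```

View pics/w2.png

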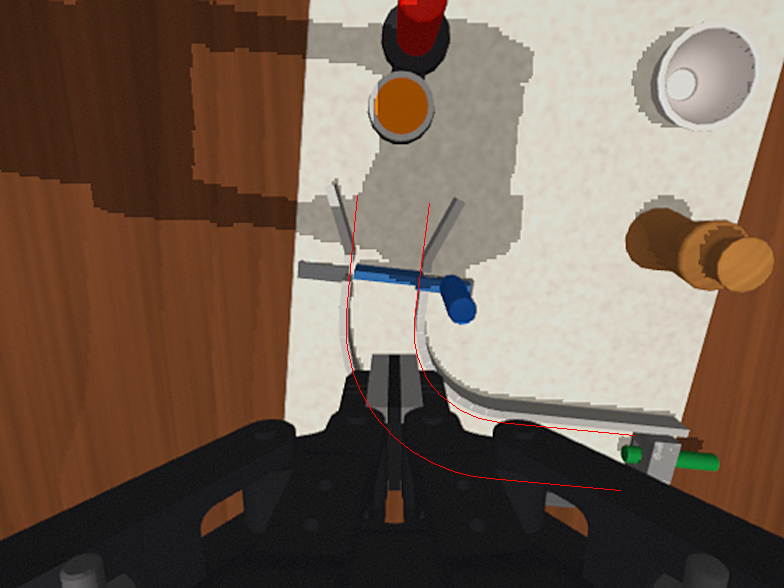

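```bash
python3 - <<'E'
from h import *
a=cv2.imread("pics/w1.png")
A=cv2.resize(a[85:200,165:275],None,fx=5,fy=5,interpolation=cv2.INTER_NEAREST)
Bq=cv2.resize(a[218:290,300:410],None,fx=5,fy=5,interpolation=cv2.INTER_NEAREST)[:, :]
im=np.zeros((600,800,3),np.uint8)
A=cv2.resize(a[85:185,170:270],(400,400),interpolation=cv2.INTER_NEAREST);C=cv2.resize(a[215:290,310:410],(400,300),interpolation=cv2.INTER_NEAREST)
D=cv2.resize(a[0:70,180:280],(400,280),interpolation=cv2.INTER_NEAREST)
im[:400,:400]=A;im[:300,400:]=C;im[310:590,400:]=D
for k in range(0,800,40):cv2.putText(im,str((170 if k<400 else 310-100)+k//4),(k,598 if k<400 else 308),0,.3,(255,255,255),1)
cv2.imwrite("pics/z1.png",im)
E
```

```text
(no output)
```

View pics/z1.png

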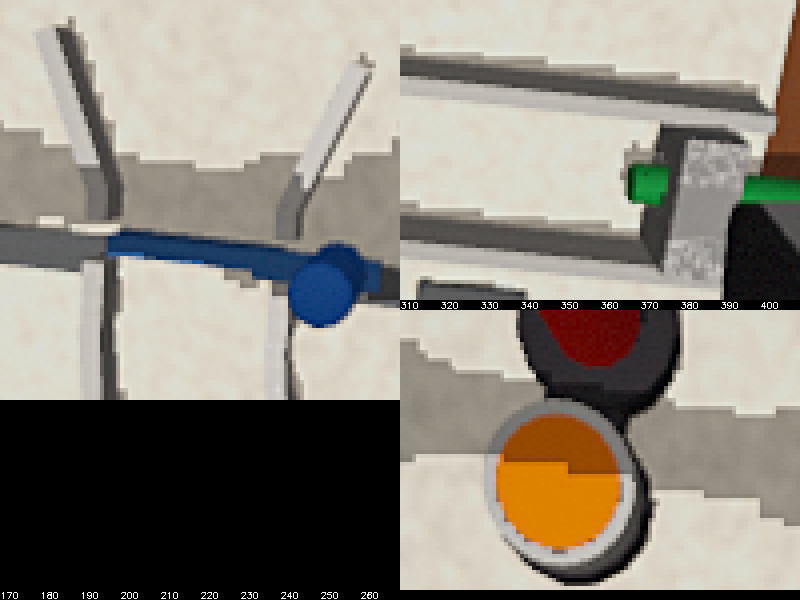

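```bash
python3 - <<'E'
from h import *
p=np.load("p.npy")
s=dict(position=[.574,0,.230],ee_rot=[-.001,.70711,.70711,-.001]);c=cam("wrist",s)
for n,u,z in [("Lin",(196,167.5),.024),("Rin",(237,167.5),.024),("innerY",(360,241.3),.024),("outerY",(360,279.5),.024),("flareL",(193.75,126),.024),("flareR",(245,129),.024),("tipLi",(185,91.5),.024),("stopTop",(379.5,255),.03),("stopTop24",(379.5,255),.024),("stopBase",(371.5,278),.006),("plungertip",(367,261),.018),("cup",(221.5,43),.034),("handleTop",(228,3),.086),("frontShoe",(324-100,47),.008)]:
  w=back(c,u,z);print(n,w.round(4),Binv(p,w).round(1))
s=readout.get_state();c=cam("wrist",s)
for n,u,z in [("knob",(461/1.4,311/1.4),.08),("Lin",(351/1.4,310/1.4),.024),("Rin",(414/1.4,310/1.4),.024),("innerY",(600/1.4,425/1.4),.024),("cup",(402/1.4,106/1.4),.034),("Ledge",(294/1.4,300/1.4),.006),("rearshoe",(415/1.4,40/1.4),.015),("millbase",(655/1.4,240/1.4),.006),("plungertip",(626/1.4,454/1.4),.018)]:
  w=back(c,u,z);print("2",n,w.round(4),Binv(p,w).round(1))
E
```

```text
Lin [0.4906 0.0161 0.024 ] [-98.8   2.8]
Rin [0.5305 0.016  0.024 ] [-59.2   7.2]
innerY [ 0.654  -0.0599  0.024 ] [ 71.9 -54.7]
outerY [ 0.6563 -0.1025  0.024 ] [ 78.9 -96.8]
flareL [0.491  0.0553 0.024 ] [-102.8   41.9]
flareR [0.5392 0.0525 0.024 ] [-54.5  44.3]
tipLi [0.4849 0.0862 0.024 ] [-112.2   71.9]
stopTop [ 0.6732 -0.0725  0.03  ] [ 92.4 -65.1]
stopTop24 [ 0.675  -0.0749  0.024 ] [ 94.4 -67.3]
stopBase [ 0.6732 -0.1093  0.006 ] [  96.4 -101.7]
plungertip [ 0.6639 -0.0841  0.018 ] [ 84.4 -77.7]
cup [0.5219 0.1255 0.034 ] [-79.8 115. ]
handleTop [0.5357 0.1425 0.086 ] [-67.9 133.4]
frontShoe [0.52   0.1266 0.008 ] [-81.7 116. ]
2 knob [0.5477 0.0312 0.08  ] [-43.8  24.2]
2 Lin [0.4916 0.0152 0.024 ] [-97.8   2.1]
2 Rin [0.5282 0.0151 0.024 ] [-61.4   6. ]
2 innerY [ 0.644  -0.0594  0.024 ] [ 61.9 -55.3]
2 cup [0.5208 0.1256 0.034 ] [-80.9 115. ]
2 Ledge [0.4552 0.0164 0.006 ] [-134.1   -0.7]
2 rearshoe [0.5278 0.16   0.015 ] [-77.6 150. ]
2 millbase [0.6723 0.053  0.006 ] [77.7 59.5]
2 plungertip [ 0.6656 -0.0836  0.018 ] [ 86.1 -77. ]
```

```bash
python3 -m handwheel '[[[-1,0,40],[0,0,0],1],[[-1,0,40],[0,0,0],1],[[0,0,37],[0,0,0],1],[[0,0,0],[0,0,0],1],[[-0.6,6,0],[0,0,0],1],[[-0.6,6,0],[0,0,0],1],[[-0.6,6,0],[0,0,0],1],[[0,0,0],[0,0,0],1]]'; python3 -m handwheel '[[[-0.6,6,0],[0,0,0],1],[[-0.6,6,0],[0,0,0],1],[[-0.6,6,0],[0,0,0],1],[[-0.6,6,0],[0,0,0],1],[[-0.6,6,0],[0,0,0],1],[[0,0,0],[0,0,0],1]]'
```

```text
clock: 1.95
position: [0.5343, 0.0301, 0.045]
ee_rot: [0.001, 0.707, 0.707, 0.001]
contact_force: [-0.7, -0.1, -0.2]
width: 0.0001
gripper_force: 0.0
clock: 2.7
position: [0.5644, 0.0271, 0.0443]
ee_rot: [0.001, 0.707, 0.707, 0.001]
contact_force: [0.7, 0.8, -0.2]
width: -0.0002
gripper_force: 0.0
```

```bash
python3 - <<'E'
from h import *
s=readout.get_state();p=np.load("p.npy")
for n in("scene","side"):print(n,blob(vision.get_image(n),"blue"),[proj(cam(n),B(p,(x,24.5),.08)).round(1).tolist() for x in(-44,-20,0,8)])
a=vision.get_image("wrist");print(blob(a,"blue"));cv2.imwrite("pics/w3.png",a);c=cam("wrist",s);print([proj(c,B(p,(x,24.5),.08)).round(1).tolist() for x in(-44,-20,0,8)])
E
```

```text
scene [([155, 24, 6, 7, 28], [157.8, 27.0]), ([147, 32, 7, 8, 34], [150.1, 35.3]), ([158, 38, 6, 8, 30], [160.5, 41.5]), ([168, 44, 6, 8, 28], [170.3, 47.4]), ([161, 53, 6, 8, 30], [163.4, 56.3]), ([171, 58, 6, 8, 29], [173.1, 61.7])] [[282.7, 216.7], [277.5, 221.4], [273.0, 225.4], [271.2, 227.1]]
side [([285, 194, 4, 13, 27], [286.5, 201.0]), ([272, 209, 10, 6, 32], [277.5, 211.9])] [[275.3, 197.5], [282.2, 194.6], [287.9, 192.2], [290.2, 191.3]]
[([211, 231, 149, 81, 3738], [297.8, 261.9])]
[[230.5, 304.1], [302.3, 311.0], [361.5, 316.7], [385.0, 319.0]]
```

View pics/w3.png

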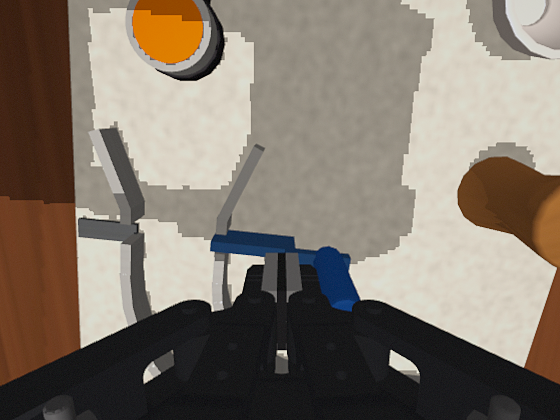

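The wrist view shows the fingers pushing the blue knob (340,285), with the gate nearly out of the channel. Continuing to its stop.

```bash
python3 -m handwheel '[[[-0.4,4,0],[0,0,0],1],[[-0.2,2,0],[0,0,0],1],[[-0.2,2,0],[0,0,0],1]]'; python3 -m handwheel '[[[-0.2,2,0],[0,0,0],1],[[-0.2,2,0],[0,0,0],1]]';python3 -m handwheel '[[[-0.1,1,0],[0,0,0],1],[[-0.1,1,0],[0,0,0],1]]'
```

```text
clock: 3.22
position: [0.5707, 0.0265, 0.0443]
ee_rot: [-0.0, 0.707, 0.707, -0.0]
contact_force: [-2.2, 1.2, 1.4]
width: 0.0004
gripper_force: 1.3
clock: 3.48
position: [0.575, 0.0261, 0.0443]
ee_rot: [-0.0, 0.707, 0.707, -0.0]
contact_force: [-2.5, 0.5, 1.7]
width: 0.0001
gripper_force: 1.3
clock: 3.72
position: [0.577, 0.0258, 0.0443]
ee_rot: [-0.0, 0.707, 0.707, 0.0]
contact_force: [-2.0, 0.8, 0.6]
width: -0.0002
gripper_force: 1.3
```

```bash
for i in 1 2 3; do python3 -m handwheel '[[[-0.1,1,0],[0,0,0],1],[[-0.1,1,0],[0,0,0],1]]' | grep -E "pos|contact"; done
```

```text
position: [0.5781, 0.0257, 0.0442]
contact_force: [-5.4, 0.7, 3.5]
position: [0.5781, 0.0257, 0.0442]
contact_force: [-9.6, 2.0, 6.7]
position: [0.5781, 0.0257, 0.0442]
contact_force: [-13.7, 2.5, 10.1]
```

```bash
python3 -m handwheel '[[[0,-10,0],[0,0,0],1],[[0,-10,0],[0,0,0],1],[[0,0,-50],[0,0,0],1],[[0,0,-50],[0,0,0],0],[[45,-10,0],[0,0,0.9],-0.2],[[45,-6,0],[0,0,0.9],-0.2],[[44,-6,0],[0,0,0.9],-0.2],[[0,0,0],[0,0,0],-0.2]]'
```

```text
clock: 5.48
position: [0.5542, 0.1626, 0.1445]
ee_rot: [0.0, 0.799, 0.602, 0.001]
contact_force: [-0.7, -0.7, 0.0]
width: 0.0514
gripper_force: 0.0
```

```bash
python3 -m handwheel '[[[0,0,0],[0,0,1],-0.2],[[0,0,0],[0,0,1],-0.2],[[0,0,0],[0,0,1],-0.2],[[0,0,0],[0,0,1],-0.2],[[0,0,0],[0,0,1],-0.2],[[0,0,0],[0,0,1],-0.2],[[0,0,0],[0,0,1],-0.2],[[0,0,0],[0,0,1],-0.2],[[0,0,0],[0,0,1],-0.2],[[0,0,0],[0,0,1],-0.2],[[0,0,0],[0,0,1],-0.2],[[0,0,0],[0,0,1],-0.2],[[0,0,0],[0,0,1],-0.2],[[-27,0,0],[0,0,0.35],-0.2],[[0,0,0],[0,0,0],-0.2]]'; python3 - <<'E'
from h import *
s=readout.get_state();a=vision.get_image("wrist");cv2.imwrite("pics/w4.png",a);c=cam("wrist",s);p=np.load("p.npy")
q=s["ee_rot"];print(R.from_quat([q[1],q[2],q[3],q[0]]).as_matrix().round(3)[:,:2].T,Binv(p,s["position"]))
print(blob(a,"red"),blob(a,"blue"),proj(c,B(p,(-79,151),.086)),s["qpos"])
E
```

```text
clock: 7.35
position: [0.5254, 0.1609, 0.1442]
ee_rot: [0.0, 0.999, -0.055, -0.0]
contact_force: [0.0, -0.2, 0.2]
width: 0.0512
gripper_force: 0.0
[[ 0.994 -0.109 -0.001]
 [-0.109 -0.994  0.001]] [-80.18411111 150.58888248]
[([264, 189, 33, 53, 1296], [280.2, 216.0])] [([444, 60, 83, 102, 2525], [478.4, 96.8])] [280.16036458 228.53900021] [ 1.70849627e-01  3.01614910e-01  1.69609966e+00 -5.84857754e-04
  1.14465784e+00  1.85136262e+00]
```

View pics/w4.png

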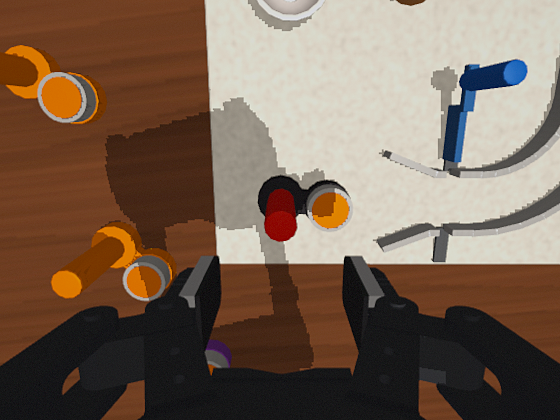

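Wrist view: the red handle top is at (281,226) with its cup at (330,207) pointing to the open mouth. The blue gate is open. Two orange look-alikes are at (67,285) and (10,60), and the purple one is at (222,352); none of the three is meant.

```bash
python3 - <<'E'
from h import *
s=readout.get_state();c=cam("wrist",s);p=np.load("p.npy")
for n,u,z in [("handle",(281,226),.086),("cup",(329,208),.034),("orangeH",(67,284),.08),("purplecup",(222,355),.028),("Lin",(385,240),.024),("wallin_hi",(443,174),.024),("wallin_lo",(436,229),.024)]:
  w=back(c,u,z);print(n,w.round(4),Binv(p,w).round(1))
print("purpleH",tri((cam("scene"),cam("side")),((387,203),(179,187))))
E
```

```text
handle [0.5297 0.1607 0.086 ] [-75.9 150.8]
cup [0.5234 0.1263 0.034 ] [-78.3 116. ]
orangeH [0.5048 0.2991 0.08  ] [-115.8  285.7]
purplecup [0.4056 0.224  0.028 ] [-206.2  200.2]
Lin [0.4905 0.0841 0.024 ] [-106.4   70.5]
wallin_hi [0.5372 0.0397 0.024 ] [-55.1  31.5]
wallin_lo [0.4951 0.0449 0.024 ] [-97.5  32. ]
purpleH [0.35070254 0.25448703 0.07387244]
```

```bash
python3 -m handwheel '[[[2.5,0,40],[0,0,0],-0.2],[[0,0,40],[0,0,0],-0.2],[[0,0,24],[0,0,0],-0.2],[[0,0,0],[0,0,0],0.42],[[0,0,0],[0,0,0],0.42],[[0,0,0],[0,0,0],0.42]]'; python3 - <<'E'
from h import *
s=readout.get_state();p=np.load("p.npy");print(Binv(p,s["position"]).round(1))
E
```

```text
clock: 8.15
position: [0.5307, 0.1617, 0.0417]
ee_rot: [-0.0, 0.998, -0.055, 0.002]
contact_force: [0.1, -0.2, -0.1]
width: 0.0247
gripper_force: 0.0
[-75. 152.]
```

```bash
cat > st.py <<'E'
from h import *
s=readout.get_state();p=np.load("p.npy");q=s["ee_rot"];m=R.from_quat([q[1],q[2],q[3],q[0]]).as_matrix()
f=m.T@s["contact_force"]
print("board",Binv(p,s["position"]).round(1),"z",round(s["position"][2]*1e3,1),"yaw rel board",round(np.degrees(np.arctan2(m[1,1],m[0,1])-p[2]),1),"Ftool",f.round(1),"w",round(s["width"]*1e3,1),"g",s["gripper_force"],"t",s["clock"])
E
python3 -m handwheel '[[[-0.2,4,0],[0,0,0],0.42],[[-0.2,4,0],[0,0,0],0.42],[[-0.2,4,0],[0,0,0],0.42],[[-0.2,4,0],[0,0,0],0.42],[[-0.2,4,0],[0,0,0],0.42],[[-0.2,4,0],[0,0,0],0.42],[[-0.2,4,0],[0,0,0],0.42],[[-0.2,4,0],[0,0,0],0.42],[[-0.2,4,0],[0,0,0],0.42],[[-0.2,4,0],[0,0,0],0.42],[[-0.2,4,0],[0,0,0],0.42],[[-0.2,4,0],[0,0,0],0.42]]' >/dev/null;python3 st.py;  python3 - <<'E'
from h import *
s=readout.get_state();a=vision.get_image("wrist");cv2.imwrite("pics/w5.png",a)
E
```

```text
board [-78.9 103.4] z 40.3 yaw rel board -90.0 Ftool [-0.6 -1.5 -0.3] w 24.6 g 0.6492787599563599 t 9.65
```

View pics/w5.png

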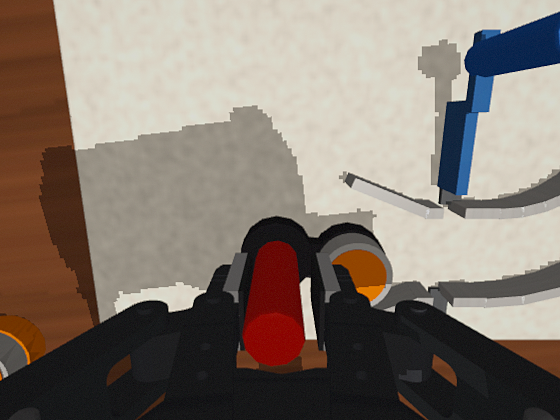

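Wrist view: the handle sits between the pads, the carrier is upright, and the cup at (352,268) is just before the mouth.

```bash
python3 - <<'E'
from h import *
s=readout.get_state();c=cam("wrist",s);p=np.load("p.npy")
for n,u,z in [("cup",(351,268),.034),("handle",(274,338),.086),("tipUp",(343,180),.024),("neckUp",(440,215),.024),("neckLo",(433,288),.024),("wallUp",(520,213),.024),("wallLo",(520,290),.024)]:
  print(n,Binv(p,back(c,u,z)).round(1))
E
```

```text
cup [-79.9  71.5]
handle [-80.3 105. ]
tipUp [-41.8  75. ]
neckUp [-58.1  29.8]
neckLo [-94.9  29. ]
wallUp [-57.2  -6.8]
wallLo [-96.  -13.4]
```

```bash
python3 -m handwheel '[[[0,0,0],[0,0,0],1],[[0,0,0],[0,0,0],1],[[1,1,0],[0,0,0],1],[[1,1,0],[0,0,0],1],[[0,0,0],[0,0,0],0.44],[[0,0,0],[0,0,0],0.44]]' 20 |tail -4; python3 st.py
python3 -m handwheel '[[[0,3,0],[0,0,0],0.44],[[0,3,0],[0,0,0],0.44],[[0,3,0],[0,0,0],0.44],[[0,3,0],[0,0,0],0.44],[[0,3,0],[0,0,0],0.44],[[0,3,0],[0,0,0],0.44],[[0,3,0],[0,0,0],0.44],[[0,3,0],[0,0,0],0.44]]' >/dev/null; python3 st.py
python3 -m handwheel '[[[0,3,0],[0,0,0],0.44],[[0,3,0],[0,0,0],0.44],[[0,3,0],[0,0,0],0.44],[[0,3,0],[0,0,0],0.44],[[0,3,0],[0,0,0],0.44],[[0,3,0],[0,0,0],0.44]]' >/dev/null; python3 st.py
```

```text
ee_rot: [0.0, 0.998, -0.055, 0.0]
contact_force: [0.4, -0.5, 0.2]
width: 0.024
gripper_force: 0.0
board [-76.7 101.6] z 40.1 yaw rel board -90.0 Ftool [ 0.5  0.4 -0.2] w 24.0 g 0.0 t 10.45
board [-76.8  77.6] z 40.3 yaw rel board -90.0 Ftool [-0.9 -1.4  1.3] w 23.9 g 0.6152138113975525 t 11.45
board [-76.8  59.5] z 40.3 yaw rel board -90.0 Ftool [-0.  -0.6  0.6] w 23.9 g 0.5034183338284492 t 12.2
```

```bash
for i in 1 2 3; do python3 -m handwheel '[[[0,3,0],[0,0,0],0.44],[[0,3,0],[0,0,0],0.44],[[0,3,0],[0,0,0],0.44],[[0,3,0],[0,0,0],0.44],[[0,3,0],[0,0,0],0.44],[[0,3,0],[0,0,0],0.44]]' >/dev/null; python3 st.py; done
```

```text
board [-76.9  41.5] z 40.3 yaw rel board -90.0 Ftool [-0.6 -0.4 -0.2] w 24.1 g 0.5214544013142586 t 12.95
board [-76.8  23.5] z 40.3 yaw rel board -90.0 Ftool [ 0.5 -0.9 -1.1] w 24.1 g 0.5438430234789848 t 13.7
board [-77.1   5.6] z 40.3 yaw rel board -90.0 Ftool [-0.6 -2.7  0.2] w 23.8 g 0.8379427716135979 t 14.45
```

```bash
python3 -m handwheel '[[[0,3,0],[0,0,0],0.44],[[0.1,4.2,0],[0,0,-0.5],0.44],[[0.1,4.2,0],[0,0,-0.5],0.44],[[0.1,4.2,0],[0,0,-0.5],0.44],[[0.1,4.2,0],[0,0,-0.5],0.44],[[0.1,4.2,0],[0,0,-0.5],0.44]]' >/dev/null; python3 st.py;python3 -m handwheel '[[[0.1,4.2,0],[0,0,-0.5],0.44],[[0.1,4.2,0],[0,0,-0.5],0.44],[[0.1,4.2,0],[0,0,-0.5],0.44],[[0.1,4.2,0],[0,0,-0.5],0.44],[[0.1,4.2,0],[0,0,-0.5],0.44]]' >/dev/null; python3 st.py; python3 - <<'E'
from h import *
cv2.imwrite("pics/w6.png",vision.get_image("wrist"))
E
```

```text
board [-74.3 -18.3] z 40.3 yaw rel board -74.9 Ftool [ 0.6 -2.5  0.2] w 24.0 g 0.6554792448878288 t 15.2
board [-66.5 -37.7] z 40.2 yaw rel board -59.9 Ftool [-0.8 -2.  -0.2] w 23.8 g 0.6841092556715012 t 15.825
```

View pics/w6.png

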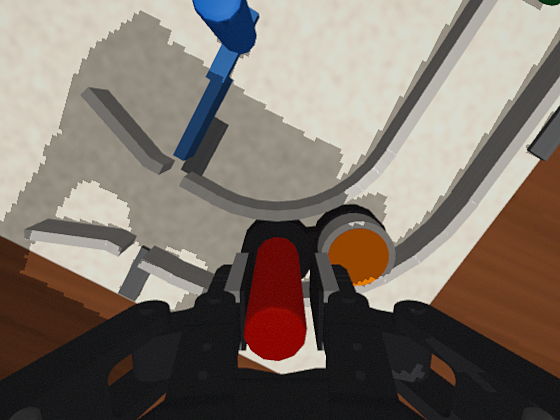

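The carrier is upright in the bend: handle between the pads, cup at (357,250), forces about 2 N. Continuing.

```bash
for i in 1 2 3; do python3 -m handwheel '[[[0.1,4.2,0],[0,0,-0.5],0.44],[[0.1,4.2,0],[0,0,-0.5],0.44],[[0.1,4.2,0],[0,0,-0.5],0.44],[[0.1,4.2,0],[0,0,-0.5],0.44],[[0.1,4.2,0],[0,0,-0.5],0.44]]' >/dev/null; python3 st.py; done
```

```text
board [-53.9 -54.2] z 40.2 yaw rel board -44.9 Ftool [-0.2 -1.8 -0.5] w 23.7 g 0.8366603963077068 t 16.5
board [-37.5 -67. ] z 40.2 yaw rel board -29.9 Ftool [-0.1 -0.8 -0.5] w 23.8 g 0.7854327745735645 t 17.125
board [-18.1 -75.2] z 40.3 yaw rel board -14.9 Ftool [ 0.3 -0.9 -1.1] w 24.0 g 0.7208967581391335 t 17.75
```

```bash
python3 -m handwheel '[[[0.4,4.2,0],[0,0,-0.5],0.44],[[0.4,4.2,0],[0,0,-0.5],0.44],[[0.4,4.2,0],[0,0,-0.5],0.44],[[0.4,4.2,0],[0,0,-0.5],0.44],[[0.4,4.2,0],[0,0,-0.5],0.44]]' >/dev/null; python3 st.py;  python3 -m handwheel '[[[0,3,0],[0,0,0],0.44],[[0,3,0],[0,0,0],0.44],[[0,3,0],[0,0,0],0.44],[[0,3,0],[0,0,0],0.44],[[0,3,0],[0,0,0],0.44],[[0,3,0],[0,0,0],0.44]]' >/dev/null; python3 st.py; python3 - <<'E'
from h import *
cv2.imwrite("pics/w7.png",vision.get_image("wrist"))
E
```

```text
board [  2.9 -76.6] z 40.2 yaw rel board 0.1 Ftool [-0.4 -1.2 -2. ] w 23.8 g 0.6944073736667633 t 18.375
board [ 21.6 -76.2] z 40.3 yaw rel board -0.0 Ftool [ 0.6 -1.4  0.2] w 23.7 g 0.5774102546274662 t 19.125
```

View pics/w7.png

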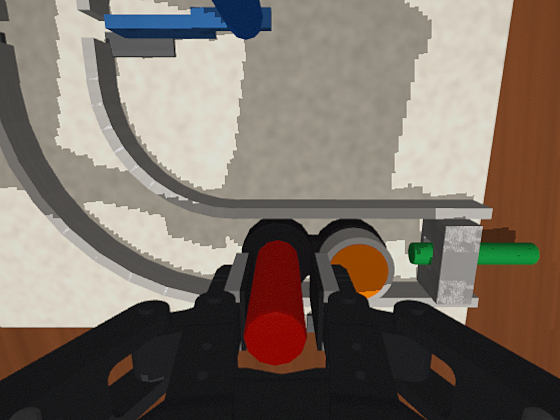

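The carrier is in the straight, with the green plunger (420,253) just ahead of the cup. I'll grip lightly so it can't tip, and press home in small steps.

```bash
python3 -m handwheel '[[[0,0,0],[0,0,0],1],[[0,0,0],[0,0,0],1],[[0,0,0],[0,0,0],1]]' 20 >/dev/null; python3 st.py; python3 -m handwheel '[[[0,2,0],[0,0,0],1],[[0,2,0],[0,0,0],1],[[0,2,0],[0,0,0],1]]' >/dev/null; python3 st.py; for i in 1 2; do python3 -m handwheel '[[[0,1,0],[0,0,0],1],[[0,1,0],[0,0,0],1]]' >/dev/null; python3 st.py; done
```

```text
board [ 21.9 -76.2] z 40.4 yaw rel board -0.0 Ftool [-0.4  1.   0.5] w 19.3 g 20.003086924552917 t 19.55
board [ 27.3 -76.2] z 40.4 yaw rel board 0.0 Ftool [-0.1 -2.1 -1.8] w 19.8 g 20.16374319791794 t 19.925
board [ 29.4 -76.2] z 40.4 yaw rel board 0.0 Ftool [-0.8 -1.5 -2.3] w 19.3 g 20.168823301792145 t 20.175
board [ 31.4 -76.2] z 40.4 yaw rel board 0.0 Ftool [-0.1 -1.5 -1.9] w 20.0 g 20.220996737480164 t 20.425
```

```bash
for i in 1 2 3; do python3 -m handwheel '[[[0,1,0],[0,0,0],1],[[0,1,0],[0,0,0],1]]' >/dev/null; python3 st.py; done
```

```text
board [ 31.8 -76.2] z 40.4 yaw rel board 0.0 Ftool [ 0.1 -7.2 -7.6] w 19.9 g 20.793959498405457 t 20.675
board [ 32.1 -76.1] z 40.5 yaw rel board 0.0 Ftool [-0.6 -9.6 -9.3] w 19.8 g 21.089350283145905 t 20.925
board [ 33.9 -76.1] z 40.5 yaw rel board 0.0 Ftool [-0.7 -9.5 -9. ] w 19.5 g 21.08461171388626 t 21.175
```

```bash
python3 -m handwheel '[[[0,1,-0.5],[0,0,0],1],[[0,1,-0.5],[0,0,0],1]]' >/dev/null; python3 st.py; for i in 1 2; do python3 -m handwheel '[[[0,1,0],[0,0,0],1]]' >/dev/null; python3 st.py; done
```

```text
board [ 35.6 -76.1] z 40.7 yaw rel board 0.0 Ftool [-0.3 -8.1 -4. ] w 19.1 g 20.416406393051147 t 21.425
board [ 36.6 -76.1] z 40.7 yaw rel board 0.0 Ftool [-0.9 -8.6 -5.4] w 19.1 g 20.66156566143036 t 21.55
board [ 37.6 -76.1] z 40.7 yaw rel board 0.0 Ftool [-0.6 -8.8 -6.3] w 19.5 g 20.661700665950775 t 21.675
```

```bash
python3 -m handwheel '[[[0,1,0],[0,0,0],1]]' >/dev/null; python3 st.py; for i in 1 2 3; do python3 -m handwheel '[[[0,0.6,0],[0,0,0],1]]' >/dev/null; python3 st.py; done
```

```text
board [ 38.6 -76.1] z 40.7 yaw rel board 0.0 Ftool [-0.4 -9.1 -5. ] w 19.2 g 20.661781132221222 t 21.8
board [ 39.3 -76.1] z 40.7 yaw rel board 0.0 Ftool [ 0.  -7.9 -6.2] w 19.4 g 20.660011768341064 t 21.925
board [ 39.9 -76.1] z 40.7 yaw rel board 0.0 Ftool [-0.2 -8.6 -5.2] w 19.7 g 20.65983295440674 t 22.05
board [ 40.  -76.1] z 40.7 yaw rel board 0.0 Ftool [-0.2 -9.6 -6.9] w 19.3 g 20.800379812717438 t 22.175
```

```bash
for i in 1 2; do python3 -m handwheel '[[[0,0.6,0],[0,0,0],1],[[0,0,0],[0,0,0],1]]' >/dev/null; python3 st.py; done
```

```text
board [ 40.1 -76.1] z 40.8 yaw rel board 0.0 Ftool [ -1.1 -10.5  -7.1] w 19.6 g 20.90440660715103 t 22.425
board [ 40.2 -76. ] z 40.8 yaw rel board 0.0 Ftool [ -0.6 -11.1  -8.6] w 19.9 g 21.002741754055023 t 22.675
```

```bash
python3 -m handwheel '[[[0,-2,-1.5],[0,0,0],1],[[0,0,0],[0,0,0],1]]'>/dev/null; python3 st.py;  python3 -m handwheel '[[[0,0,0],[0,0,0],0.3],[[0,0,0],[0,0,0],-0.1],[[0,0,0],[0,0,0],-0.1],[[0,0,0],[0,0,0],-0.1]]'>/dev/null; python3 st.py
```

```text
board [ 40.2 -76. ] z 41.2 yaw rel board 0.0 Ftool [-0.2 -5.5  2.7] w 19.2 g 20.126699209213257 t 22.925
board [ 44.2 -76.3] z 43.2 yaw rel board -0.0 Ftool [-0.4 -0.1  0.3] w 46.9 g 0.0 t 23.425
```

```bash
python3 -m handwheel '[[[0,0,-20],[0,0,0],-0.1],[[0,0,-40],[0,0,0],-0.1],[[0,0,-50],[0,0,0],-0.1],[[-40,0,0],[0,0,0],-0.1],[[0,0,0],[0,0,0],-0.1],[[0,0,0],[0,0,0],-0.1]]'>/dev/null; python3 st.py; python3 - <<'E'
from h import *
cv2.imwrite("pics/w8.png",vision.get_image("wrist"))
E
```

```text
board [  43.1 -116. ] z 152.5 yaw rel board -0.0 Ftool [0.3 0.1 0.3] w 46.9 g 0.0 t 24.175
```

View pics/w8.png

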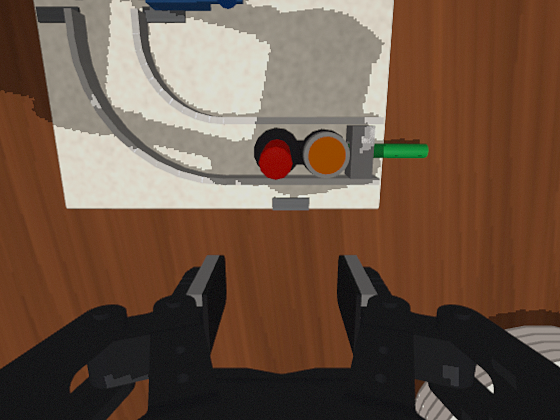

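The carrier stands upright against the stop (355,155) with the plunger flush and its tail out behind. The gate is open and the gripper is clear of everything, so I'm handing it in.

```bash
python3 -c "
from rig import manip; print(manip.sign_off())"
```

```text
the job is handed in; nothing more can be done
None
```

The gate is fully open and the carrier is home against the grey stop with the green plunger pressed in, released and upright, with nothing else on the counter touched; I handed the job in at about 24 s and got no verdict back.

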